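# Re-home the swapped material cartridges

## Robot

A 6-joint arm with a two-finger parallel gripper is mounted at the origin on the work surface. World frame = base frame: x ahead of the robot, y to its left, z up, the work surface at z = 0. Lengths are in m, angles in rad, forces in N, time in s.
With the tool pointing down it reaches from about 0.35 to 0.975 m from the base axis. Payload 4.9 kg.
Tool frame: the origin (TCP) lies at the very end of the fingers, on their centre line; the grasp point (between the pads) lies 19 mm behind it (ctrl.grip_point_offset is the distance from the TCP to the grasp point, in m); z points along the fingers, y is the line along which they close (so a half turn about z gives the same grasp; the last joint's range is limited). The gripper opens to 85 mm and grips with 20 to 120 N. Pads are 22 mm wide; open, the fingers measure 114 mm over their backs; the gripper's body (76 mm by 85 mm) begins 54 mm behind the grasp point. The pads swing forward as they close: fully open they stand 13 mm farther back than shut.
Start: joints at [1.029, 0.053, 1.613, -0, 1.476, -0.119], TCP at [0.256, 0.57, 0.231] pointing down, gripper open.
Joint ranges: [-3.01, 3.01], [-1.01, 2.22], [0.06, 2.58], [-1.02, 4.17], [0.09, 2.62], [-3.14, 3.14]. Speed limits (rad/s): [2.57, 2.57, 3.14, 3.14, 3.14, 3.14].

## Interface

Orientations are given as a rotation vector (axis times angle).
In Python, from station import ctrl gives the robot as it stands.
- The arm moves only by the tool send_rows, never from a script. Its argument "rows" is a list of rows, each a list of 3 entries, a list of its own where there are three numbers: the finger opening in cm, from 0 to 8.54, then the shift along the tool's x, y, z in cm, then the turn about the tool's z in degrees. A call has 1 to 10 rows; each row shifts and turns the commanded pose from where the row before left it, along the tool's axes as they then stand; what a row does not reach is not made up. A row lasts 1/8 s, in which the tool goes at most 62.5 mm and 10.7 degrees, less where a joint would pass 70% of its speed; a pose out of reach is approached as far as the arm can. A call with a gripper value outside its range is refused whole. The fingers move at their own pace and stop on an object; "newtons" is the grip in N (left out, the last holds). Time passes only in rows, so rows that do not move let the fingers close. It gives the time, the measured TCP pose, the force, the opening and the grip force at its end, in the units of the state.
- ctrl.get_obs(): the state, without advancing time (a new reading comes with each control period).
- ctrl.get_image(name): name is "scene" or "top" or "wrist"; returns a dict with "frame" (400x640x3 uint8, red, green, blue), "range_z" (400x640 float32, m along the optical axis (not along the pixel's ray), 0 where there is no reading), "fx", "fy", "cx", "cy" (pixels), "cam_to_world" (4x4, takes a point from camera to world coordinates). Camera axes: x right, y down, z forward; pixel columns grow to the right and rows downward; lengths in m; the calibration is good to about 2 mm. A picture is of the moment at which its call begins.
- ctrl.finish_job(): hands the job in; it is judged then, once.
The state is a dict: "t": time; "q": joint angles; "dq": joint speeds; "effort": joint torques, N m; "tool_pos": TCP position; "tool_rot": TCP orientation; "contact_force": force on the tool from outside, world axes, zero at the start; "wrist_torque": the same for the moment, N m; "opening": finger opening in m; "grip_force": force on a finger pad.
Only numpy, scipy, OpenCV 4.12 (cv2) and the standard library are available. Lean on these libraries where they do the work, as an engineer would, in place of code of your own. Each camera call takes 0.05 s, during which the arm holds its last target. There are 200 camera calls.

## Task

The four colour-coded cartridges beside the surgery sink have been put back in one another's docks: move them so that each stands in the dock of its own colour, cap up and pushed fully home, with its black depth ring just above the rim. The black spare dock is there to park one on the way; never let a cartridge stand, lie or fall on the wet worktop, and do not drop one into a dock: let go only when it is down. Leave all four at rest and the black dock empty.

Things in the scene. Friction and masses are not known exactly. Their poses are not given: they have to be found in the camera images.
- cart_red: loose red material cartridge: an upright plain cylinder, 30 mm in diameter and 84 mm tall, about 90 g, white-grey barrel with a red cap (top 22 mm) and a red band at mid-height; black depth ring 20 to 24 mm above its foot. It starts in a dock of another colour. Origin at its centre, half-way up (42 mm above its foot); z along its axis, up towards the cap.
- cart_blue: loose blue material cartridge: an upright plain cylinder, 30 mm in diameter and 84 mm tall, about 90 g, white-grey barrel with a blue cap (top 22 mm) and a blue band at mid-height; black depth ring 20 to 24 mm above its foot. It starts in a dock of another colour. Origin at its centre, half-way up (42 mm above its foot); z along its axis, up towards the cap.
- cart_yellow: loose yellow material cartridge: an upright plain cylinder, 30 mm in diameter and 84 mm tall, about 90 g, white-grey barrel with a yellow cap (top 22 mm) and a yellow band at mid-height; black depth ring 20 to 24 mm above its foot. It starts in a dock of another colour. Origin at its centre, half-way up (42 mm above its foot); z along its axis, up towards the cap.
- cart_green: loose green material cartridge: an upright plain cylinder, 30 mm in diameter and 84 mm tall, about 90 g, white-grey barrel with a green cap (top 22 mm) and a green band at mid-height; black depth ring 20 to 24 mm above its foot. It starts in a dock of another colour. Origin at its centre, half-way up (42 mm above its foot); z along its axis, up towards the cap.
- dock_red: red dock, home of the red cartridge: flared cup, 32 mm tall, on a white foot 72 mm wide, fixed to the worktop. Rim 62 mm wide outside; mouth about 54 mm, narrowing over the top 12 mm to a 35 mm bore, its floor 12 mm above the worktop, 20 mm below the rim. A cartridge home in it shows its black ring just above the rim, its centre 54 mm above this origin. Origin: centre of the underside, on the worktop; z up.
- dock_blue: blue dock, home of the blue cartridge: flared cup, 32 mm tall, on a white foot 72 mm wide, fixed to the worktop. Rim 62 mm wide outside; mouth about 54 mm, narrowing over the top 12 mm to a 35 mm bore, its floor 12 mm above the worktop, 20 mm below the rim. A cartridge home in it shows its black ring just above the rim, its centre 54 mm above this origin. Origin: centre of the underside, on the worktop; z up.
- dock_yellow: yellow dock, home of the yellow cartridge: flared cup, 32 mm tall, on a white foot 72 mm wide, fixed to the worktop. Rim 62 mm wide outside; mouth about 54 mm, narrowing over the top 12 mm to a 35 mm bore, its floor 12 mm above the worktop, 20 mm below the rim. A cartridge home in it shows its black ring just above the rim, its centre 54 mm above this origin. Origin: centre of the underside, on the worktop; z up.
- dock_green: green dock, home of the green cartridge: flared cup, 32 mm tall, on a white foot 72 mm wide, fixed to the worktop. Rim 62 mm wide outside; mouth about 54 mm, narrowing over the top 12 mm to a 35 mm bore, its floor 12 mm above the worktop, 20 mm below the rim. A cartridge home in it shows its black ring just above the rim, its centre 54 mm above this origin. Origin: centre of the underside, on the worktop; z up.
- dock_spare: spare dock, all black, empty at the start: flared cup, 32 mm tall, on a white foot 72 mm wide, fixed to the worktop. Rim 62 mm wide outside; mouth about 54 mm, narrowing over the top 12 mm to a 35 mm bore, its floor 12 mm above the worktop, 20 mm below the rim. A cartridge home in it shows its black ring just above the rim, its centre 54 mm above this origin. Origin: centre of the underside, on the worktop; z up.

How it is judged:
At the end, for the whole second after the job is handed in: Each cartridge stands in the dock of its own colour: centre within 8 mm of the dock's axis seen from above, foot within 4 mm of the dock's floor, upright within 0.12 rad, at rest (below 20 mm/s); so the black dock is empty (horizontal distance between cart_red and dock_red below 0.008 m and z of cart_red in the frame of dock_red between 0.0505 and 0.058 m and angle between each of cart_red, cart_blue, cart_yellow, cart_green's own z axis and vertical below 0.12 rad and linear speed of each of cart_red, cart_blue, cart_yellow, cart_green below 0.02 m/s and horizontal distance between cart_blue and dock_blue below 0.008 m and z of cart_blue in the frame of dock_blue between 0.0505 and 0.058 m and horizontal distance between cart_yellow and dock_yellow below 0.008 m and z of cart_yellow in the frame of dock_yellow between 0.0505 and 0.058 m and horizontal distance between cart_green and dock_green below 0.008 m and z of cart_green in the frame of dock_green between 0.0505 and 0.058 m); the robot touches nothing.
It fails at once if a cartridge stands, lies or falls on the worktop (its centre lower than 47 mm above it) (height (world z) of any of cart_red, cart_blue, cart_yellow, cart_green below 0.047 m).
It fails at once if a cartridge is dropped (moves faster than 0.6 m/s while the fingers do not touch it) ((linear speed of cart_red above 0.6 m/s and contact force between cart_red and the fingers below 0.05 N) or (linear speed of cart_blue above 0.6 m/s and contact force between cart_blue and the fingers below 0.05 N) or (linear speed of cart_yellow above 0.6 m/s and contact force between cart_yellow and the fingers below 0.05 N) or (linear speed of cart_green above 0.6 m/s and contact force between cart_green and the fingers below 0.05 N)).
It also fails if it takes over 125 s, if anything falls off the work surface, if the arm or the gripper's body presses on something with over 40 N, if the wrist force passes 120 N, or if a joint passes its speed limit or range.

## Working session

There is one attempt and no reset: what is moved stays moved. The work goes in short steps, Python scripts to look and compute and a tool call to move; the robot and the scene stay as the last step left them, time stands still between calls to the robot, and variables do not carry over. Pictures are saved under pics/ and viewed, at most 14 in all, crops included, and the job is handed in when it is done.

Besides the shell and the picture viewer there is one more tool, called after "Call:" as name(argument=value, ...) on one line, values as JSON. send_rows: Moves the arm, as the interface text tells. Its arguments: {"type":"object","properties":{"rows":{"type":"array","items":{"type":"array"}},"newtons":{"type":"number"}},"required":["rows"]}

```bash
mkdir -p pics; ls; python3 - <<'E'
from station import ctrl
import cv2,numpy as np
o=ctrl.get_obs();print({k:np.round(v,3).tolist() for k,v in o.items()}, ctrl.grip_point_offset)
ims=[]
for n in("top","scene"):
    d=ctrl.get_image(n);np.savez(f"{n}0.npz",**d);ims.append(d["frame"][:,:,::-1])
    print(n,d["fx"],np.round(d["cam_to_world"],3).tolist())
    cv2.imwrite(f"pics/{n}0.png",ims[-1])
E
```

```text
pics
{'t': 0.0, 'q': [1.029, 0.053, 1.614, -0.0, 1.476, -0.119], 'dq': [-0.0, -0.001, -0.001, 0.001, -0.003, 0.001], 'effort': [-0.0, -39.368, -37.017, -0.0, 0.007, -0.0], 'tool_pos': [0.256, 0.569, 0.23], 'tool_rot': [-0.659, -3.071, 0.003], 'contact_force': [-0.125, -0.033, 0.15], 'wrist_torque': [0.016, 0.032, -0.006], 'grip_force': 0.0, 'opening': 0.085} 0.0187
top 389.815676093709 [[-0.028, -0.993, 0.118, 0.465], [-1.0, 0.028, -0.0, 0.027], [-0.003, -0.118, -0.993, 0.719], [0.0, 0.0, 0.0, 1.0]]
scene 361.99437756858146 [[0.334, 0.612, -0.717, 1.068], [0.942, -0.201, 0.267, -0.199], [0.02, -0.765, -0.644, 0.514], [0.0, 0.0, 0.0, 1.0]]
```

View pics/top0.png

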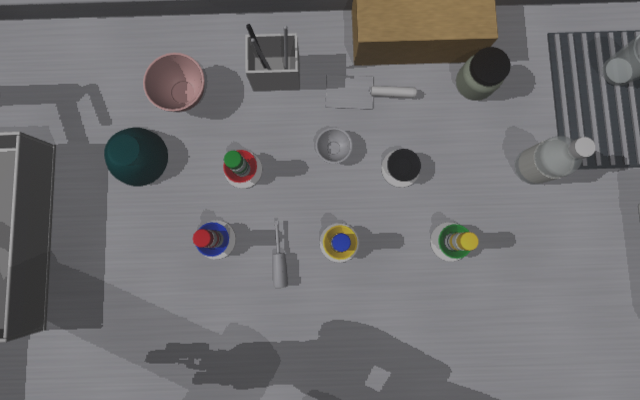

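View pics/scene0.png

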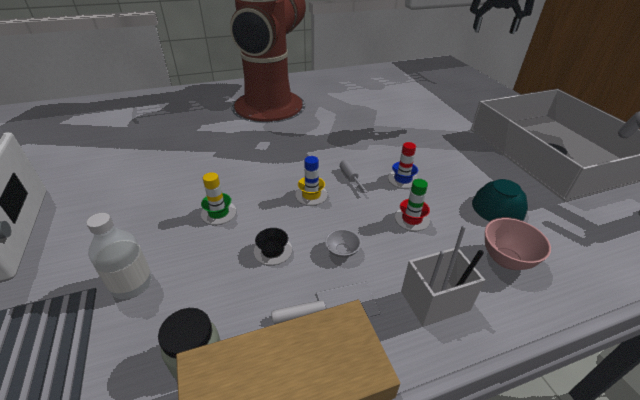

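The top view shows the docks at: red (243,168) holding green, blue (213,240) holding red, yellow (340,243) holding blue, green (453,241) holding yellow, spare (403,167) empty. The scene view agrees with this.

```bash
cat > h.py <<'E'
import numpy as np
from scipy.optimize import least_squares
def cloud(d):
    h,w=d["range_z"].shape; v,u=np.mgrid[:h,:w]; z=d["range_z"]
    P=np.stack([(u-d["cx"])/d["fx"]*z,(v-d["cy"])/d["fy"]*z,z,np.ones_like(z)],-1)@np.asarray(d["cam_to_world"]).T
    P=P[...,:3].copy(); P[z<=0]=np.nan; return P
def circ(p,r):
    f=lambda c:np.hypot(*(p-c[:2]).T)-c[2]
    s=least_squares(f,[*p.mean(0),r],loss="soft_l1",f_scale=.001); return s.x
E
python3 - <<'E'
import numpy as np; from h import *
d=np.load("top0.npz"); P=cloud(d)
for n,(u,v) in dict(red=(243,168),blue=(213,240),yellow=(340,243),green=(453,241),spare=(403,167)).items():
    W=P[v-40:v+40,u-45:u+45].reshape(-1,3); c0=P[v,u,:2]
    c0=np.nanmedian(W[(W[:,2]>.008)&(W[:,2]<.04)],0)[:2]
    for it in range(2):
        q=W[np.hypot(*(W[:,:2]-c0).T)<.05]
        foot=q[(q[:,2]>.004)&(q[:,2]<.016)]; rim=q[(q[:,2]>.028)&(q[:,2]<.035)]
        c=circ(rim[:,:2],.029); c0=c[:2]
    top=q[q[:,2]>.088]
    print(n,"rim",c.round(4),len(rim),"cap",top.mean(0).round(4) if len(top) else None,len(top),(np.ptp(top,0)).round(3) if len(top) else "", "mid cap", ((top.max(0)+top.min(0))/2).round(4) if len(top) else "", "r",np.hypot(*c[:2]).round(3))
E
```

```text
red rim [0.6109 0.1656 0.0275] 242 cap [0.6088 0.1639 0.0949] 262 [0.028 0.028 0.01 ] mid cap [0.6093 0.1643 0.0933] r 0.633
blue rim [0.4816 0.2156 0.0275] 269 cap [0.4821 0.2133 0.0951] 278 [0.029 0.029 0.009] mid cap [0.4823 0.2146 0.0938] r 0.528
yellow rim [ 0.4699 -0.0097  0.0273] 332 cap [ 0.4688 -0.0084  0.0954] 270 [0.027 0.029 0.006] mid cap [ 0.4689 -0.0087  0.0949] r 0.47
green rim [ 0.4658 -0.2121  0.0271] 294 cap [ 0.4652 -0.2105  0.0953] 288 [0.029 0.029 0.01 ] mid cap [ 0.4655 -0.2111  0.0937] r 0.512
spare rim [ 0.6038 -0.1287  0.0274] 319 cap None 0  mid cap  r 0.617
```

```bash
cat > leg.py <<'E'
import sys; import numpy as np
from scipy.spatial.transform import Rotation as Ro
from station import ctrl
o=ctrl.get_obs(); R=Ro.from_rotvec(o["tool_rot"]).as_matrix()
D=dict(r=(.610,.165),b=(.482,.215),y=(.469,-.009),g=(.4655,-.2115),s=(.604,-.1285))
if __name__=="__main__":
    print("tcp",np.round(o["tool_pos"],4),"R x,y,z",R.round(3).T.tolist())
    p=np.array(o["tool_pos"])
    for a in sys.argv[1:]:
        t=np.array([*D[a[0]],float(a[1:])]); print(a,(R.T@(t-p)*100).round(2)); p=t
E
python3 leg.py b.17 b.05 b.17 s.17 s.05 s.17 y.17 y.05 y.17 b.17 b.05 b.17 g.17 g.05 g.17 y.17 y.05 y.17 r.17 r.05 r.17 g.17 g.05 g.17 s.17 s.05 s.17 r.17 r.05 r.17
```

```text
tcp [0.2561 0.5695 0.2302] R x,y,z [[-0.912, 0.41, 0.0], [0.41, 0.912, -0.002], [-0.001, -0.002, -1.0]]
b.17 [-35.14 -23.05   6.05]
b.05 [-0.    0.02 12.  ]
b.17 [  0.    -0.02 -12.  ]
s.17 [-25.22 -26.32   0.04]
s.05 [-0.    0.02 12.  ]
s.17 [  0.    -0.02 -12.  ]
y.17 [ 1.721e+01  5.360e+00 -1.000e-02]
y.05 [-0.    0.02 12.  ]
y.17 [  0.    -0.02 -12.  ]
b.17 [ 8.01 20.96 -0.04]
b.05 [-0.    0.02 12.  ]
b.17 [  0.    -0.02 -12.  ]
g.17 [-16.   -39.57   0.07]
g.05 [-0.    0.02 12.  ]
g.17 [  0.    -0.02 -12.  ]
y.17 [ 7.99 18.61 -0.03]
y.05 [-0.    0.02 12.  ]
y.17 [  0.    -0.02 -12.  ]
r.17 [-5.72 21.65 -0.04]
r.05 [-0.    0.02 12.  ]
r.17 [  0.    -0.02 -12.  ]
g.17 [ -2.27 -40.26   0.08]
g.05 [-0.    0.02 12.  ]
g.17 [  0.    -0.02 -12.  ]
s.17 [-9.22 13.25 -0.03]
s.05 [-0.    0.02 12.  ]
s.17 [  0.    -0.02 -12.  ]
r.17 [11.5  27.01 -0.05]
r.05 [-0.    0.02 12.  ]
r.17 [  0.    -0.02 -12.  ]
```

Call:
send_rows(rows=[[8.5,[-3.9,-2.56,0.6],0],[8.5,[-3.9,-2.56,0.6],0],[8.5,[-3.9,-2.56,0.6],0],[8.5,[-3.9,-2.56,0.6],0],[8.5,[-3.9,-2.56,0.6],0],[8.5,[-3.9,-2.56,0.6],0],[8.5,[-3.9,-2.56,0.6],0],[8.5,[-3.9,-2.56,0.6],0],[8.5,[-3.94,-2.57,0.6],0],[8.5,[0,0,0],0]], newtons=40)

```text
t: 1.35
tool_pos: [0.4829, 0.2132, 0.1762]
tool_rot: [-0.666, -3.069, 0.002]
contact_force: [-0.3, 0.2, -0.1]
opening: 0.0849
grip_force: 0.0
```

```bash
python3 leg.py b.05; python3 - <<'E'
from station import ctrl
import cv2,numpy as np
from h import *
d=ctrl.get_image("wrist");cv2.imwrite("pics/w1.png",d["frame"][:,:,::-1])
P=cloud(d).reshape(-1,3)
k=(P[:,2]>.09)&(P[:,2]<.1)&(np.hypot(P[:,0]-.482,P[:,1]-.215)<.03);q=P[k]
print(k.sum(),q.mean(0),circ(q[:,:2],.01) if 0 else "",(q.max(0)+q.min(0))/2,np.ptp(q,0))
E
```

```text
tcp [0.4829 0.2132 0.1762] R x,y,z [[-0.91, 0.414, 0.001], [0.414, 0.91, -0.002], [-0.002, -0.001, -1.0]]
b.05 [ 0.14  0.15 12.62]
1062 [0.48258081 0.21504264 0.09620022]  [0.48337075 0.2145204  0.0944561 ] [0.02861068 0.02961685 0.00871856]
```

View pics/w1.png

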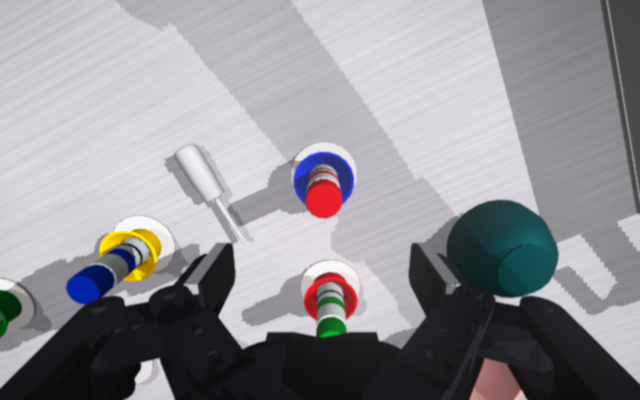

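Wrist view: the red cap at (323,200) is midway between the fingers, and the measurement agrees with the top camera to about 1 mm. Going down to grasp.

Call:
send_rows(rows=[[8.5,[0.1,0.15,3.0],0],[8.5,[0,0,3.0],0],[8.5,[0,0,3.0],0],[8.5,[0,0,2.4],0],[8.5,[0,0,1.2],0],[8.5,[0,0,0],0],[2.4,[0,0,0],0],[2.4,[0,0,0],0],[2.4,[0,0,0],0],[2.4,[0,0,0],0]], newtons=40)

```text
t: 2.65
tool_pos: [0.4824, 0.2173, 0.0519]
tool_rot: [0.659, 3.071, 0.0]
contact_force: [-1.1, 0.4, 2.7]
opening: 0.0294
grip_force: 40.3
```

Call:
send_rows(rows=[[2.4,[0,0,0],0],[2.4,[0,0,0],0],[2.4,[0,0,-1.0],0],[2.4,[0,0,-2.0],0],[2.4,[0,0,-3.0],0],[2.4,[0,0,-3.0],0],[2.4,[0,0,-3.0],0],[2.4,[0,0,0],0],[2.4,[0,0,0],0]])

```text
t: 3.78
tool_pos: [0.4812, 0.2172, 0.1698]
tool_rot: [-0.659, -3.07, 0.001]
contact_force: [-0.2, 0.9, -1.1]
opening: 0.029
grip_force: 40.0
```

```bash
python3 leg.py s.17 s.05;python3 - <<'E'
from station import ctrl
import cv2
d=ctrl.get_image("wrist");e=ctrl.get_image("scene")
cv2.imwrite("pics/g1.png",cv2.hconcat([cv2.resize(d["frame"],(400,250)),e["frame"][80:330,200:600]])[:,:,::-1])
E
```

```text
tcp [0.4812 0.2172 0.1698] R x,y,z [[-0.912, 0.41, 0.002], [0.41, 0.912, -0.001], [-0.002, -0.0, -1.0]]
s.17 [-25.38 -26.49  -0.03]
s.05 [-2.0e-02  1.0e-02  1.2e+01]
```

View pics/g1.png

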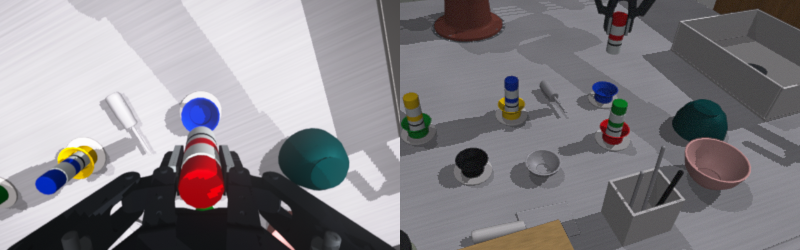

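The red cartridge is held upright at (200,170) in the wrist half, and the blue dock is empty.

Call:
send_rows(rows=[[2.4,[-1.5,-1.6,0],0],[2.4,[-2.8,-2.9,0],0],[2.4,[-2.8,-2.9,0],0],[2.4,[-2.8,-2.9,0],0],[2.4,[-2.8,-2.9,0],0],[2.4,[-2.8,-2.9,0],0],[2.4,[-2.8,-2.9,0],0],[2.4,[-2.8,-2.9,0],0],[2.4,[-2.8,-2.9,0],0],[2.4,[-1.5,-1.7,0],0]])

```text
t: 5.12
tool_pos: [0.6045, -0.1299, 0.1695]
tool_rot: [-0.661, -3.068, -0.001]
contact_force: [-0.5, 0.7, -1.7]
opening: 0.0294
grip_force: 40.0
```

Call:
send_rows(rows=[[2.4,[0,0,0],0],[2.4,[0,0,0],0]])

```text
t: 5.38
tool_pos: [0.6044, -0.1275, 0.1706]
tool_rot: [-0.658, -3.07, -0.001]
contact_force: [-0.5, 0.3, -0.6]
opening: 0.0293
grip_force: 40.0
```

```bash
python3 leg.py s.17 s.05
```

```text
tcp [ 0.6044 -0.1275  0.1706] R x,y,z [[-0.912, 0.41, 0.002], [0.41, 0.912, 0.0], [-0.001, 0.001, -1.0]]
s.17 [-0.   -0.11  0.06]
s.05 [-2.0e-02 -1.0e-02  1.2e+01]
```

Call:
send_rows(rows=[[2.4,[0,-0.1,2.5],0],[2.4,[0,0,3.0],0],[2.4,[0,0,2.5],0],[2.4,[0,0,1.5],0],[2.4,[0,0,1.0],0],[2.4,[0,0,0.6],0],[2.4,[0,0,0.4],0],[2.4,[0,0,0.2],0],[2.4,[0,0,0.1],0],[2.4,[0,0,0],0]])

```text
t: 6.62
tool_pos: [0.6047, -0.1295, 0.0536]
tool_rot: [0.659, 3.071, -0.0]
contact_force: [0.4, -0.7, -1.5]
opening: 0.029
grip_force: 40.0
```

```bash
python3 leg.py s.05 | head -1;python3 - <<'E'
from station import ctrl
import cv2
e=ctrl.get_image("scene")
cv2.imwrite("pics/p1.png",cv2.resize(e["frame"][130:300,180:420],None,fx=2.5,fy=2.5)[:,:,::-1])
E
```

```text
tcp [ 0.6047 -0.1295  0.0536] R x,y,z [[-0.912, 0.41, -0.0], [0.41, 0.912, 0.0], [0.0, -0.0, -1.0]]
```

View pics/p1.png

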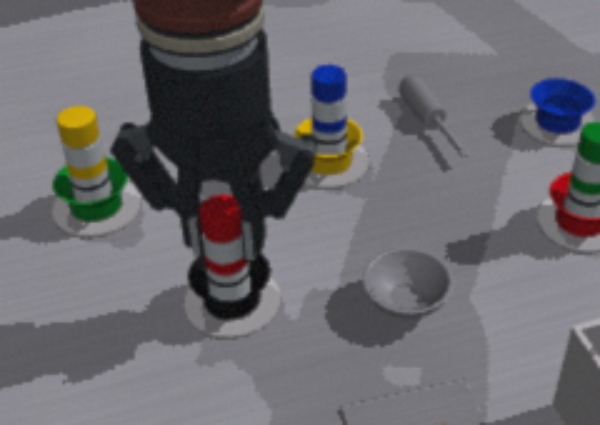

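Red is in the spare dock at (225,270) and its ring is clear of the rim, about 2 mm above home. Feeling down for the floor in small steps.

Call:
send_rows(rows=[[2.4,[0,0,0.1],0],[2.4,[0,0,0.1],0],[2.4,[0,0,0],0],[2.4,[0,0,0],0]])

```text
t: 7.18
tool_pos: [0.6048, -0.1296, 0.0519]
tool_rot: [0.659, 3.071, -0.0]
contact_force: [-1.6, 0.2, 2.9]
opening: 0.0295
grip_force: 40.4
```

Call:
send_rows(rows=[[2.4,[0,0,0.1],0],[2.4,[0,0,0],0],[2.4,[0,0,0],0]])

```text
t: 7.55
tool_pos: [0.6049, -0.1296, 0.0519]
tool_rot: [0.659, 3.071, -0.0]
contact_force: [-4.0, 1.5, 8.3]
opening: 0.0291
grip_force: 40.8
```

It touched the floor at TCP z = 0.0519, the height of the grasp. Releasing and moving to blue in the yellow dock.

Call:
send_rows(rows=[[2.4,[0,0,-0.1],0],[4.5,[0,0,0],0],[8.5,[0,0,0],0],[8.5,[0,0,0],0],[8.5,[0,0,0],0],[8.5,[0,0,-1.0],0],[8.5,[0,0,-2.5],0],[8.5,[0,0,-4.0],0],[8.5,[0,0,-4.4],0],[8.5,[0,0,0],0]])

```text
t: 8.8
tool_pos: [0.6076, -0.1305, 0.1768]
tool_rot: [0.657, 3.061, -0.002]
contact_force: [-0.5, -0.5, -0.3]
opening: 0.0849
grip_force: 0.0
```

Call:
send_rows(rows=[[8.5,[3.0,0.9,0],0],[8.5,[4.0,1.3,0],0],[8.5,[4.0,1.3,0],0],[8.5,[4.0,1.3,0],0],[8.5,[2.2,0.7,0],0],[8.5,[0,0,0],0],[8.5,[0,0,0],0]])

```text
t: 9.68
tool_pos: [0.4706, -0.0091, 0.1702]
tool_rot: [0.659, 3.071, -0.0]
contact_force: [-0.6, 0.2, -0.5]
opening: 0.0848
grip_force: 0.0
```

```bash
python3 leg.py y.052;python3 - <<'E'
from station import ctrl
import cv2
e=ctrl.get_image("scene")
cv2.imwrite("pics/p2.png",cv2.resize(e["frame"][130:300,180:420],None,fx=2.5,fy=2.5)[:,:,::-1])
E
```

```text
tcp [ 0.4706 -0.0091  0.1702] R x,y,z [[-0.912, 0.41, -0.0], [0.41, 0.912, -0.0], [0.0, -0.0, -1.0]]
y.052 [ 0.15 -0.05 11.82]
```

View pics/p2.png

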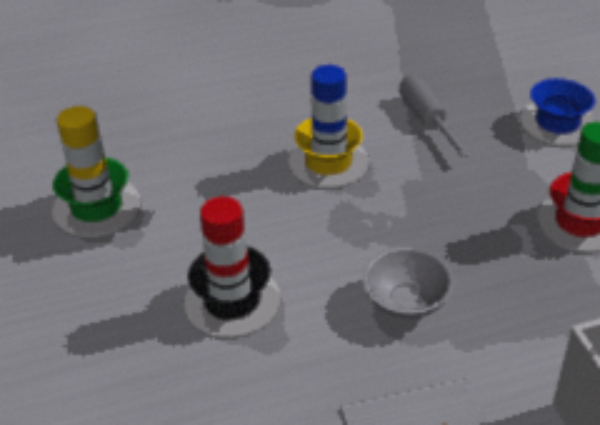

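Red stands upright and home in the spare dock at (225,255). Grasping blue next.

Call:
send_rows(rows=[[8.5,[0.1,0,3.0],0],[8.5,[0,0,3.0],0],[8.5,[0,0,3.0],0],[8.5,[0,0,1.8],0],[8.5,[0,0,1.0],0],[8.5,[0,0,0],0],[2.4,[0,0,0],0],[2.4,[0,0,0],0],[2.4,[0,0,0],0],[2.4,[0,0,0],0]])

```text
t: 10.98
tool_pos: [0.4698, -0.0084, 0.0531]
tool_rot: [0.659, 3.07, 0.0]
contact_force: [-1.0, 0.5, 3.0]
opening: 0.029
grip_force: 39.5
```

Call:
send_rows(rows=[[2.4,[0,0,0],0],[2.4,[0,0,0],0],[2.4,[0,0,-1.0],0],[2.4,[0,0,-2.0],0],[2.4,[0,0,-3.0],0],[2.4,[0,0,-3.0],0],[2.4,[0,0,-3.0],0],[2.4,[0,0,0],0],[2.4,[0,0,0],0]])

```text
t: 12.1
tool_pos: [0.4684, -0.0081, 0.1708]
tool_rot: [-0.659, -3.07, -0.0]
contact_force: [-0.4, 0.8, -1.1]
opening: 0.0293
grip_force: 39.6
```

```bash
python3 leg.py b.17
```

```text
tcp [ 0.4684 -0.0081  0.1708] R x,y,z [[-0.912, 0.41, 0.002], [0.41, 0.912, -0.0], [-0.002, 0.0, -1.0]]
b.17 [ 7.92 20.9   0.09]
```

Blue is gripped; home height for its TCP is 0.053. Carrying it to the blue dock.

Call:
send_rows(rows=[[2.4,[0.6,1.6,0],0],[2.4,[1.2,3.2,0],0],[2.4,[1.2,3.2,0],0],[2.4,[1.2,3.2,0],0],[2.4,[1.2,3.2,0],0],[2.4,[1.2,3.2,0],0],[2.4,[0.9,2.2,0],0],[2.4,[0.4,1.1,0],0],[2.4,[0,0,0],0],[2.4,[0,0,0],0]])

```text
t: 13.35
tool_pos: [0.4828, 0.2142, 0.1719]
tool_rot: [-0.66, -3.071, 0.001]
contact_force: [-0.3, -1.1, 0.1]
opening: 0.029
grip_force: 39.7
```

Call:
send_rows(rows=[[2.4,[0,0,2.5],0],[2.4,[0,0,3.0],0],[2.4,[0,0,2.5],0],[2.4,[0,0,1.5],0],[2.4,[0,0,1.0],0],[2.4,[0,0,0.6],0],[2.4,[0,0,0.3],0],[2.4,[0,0,0.2],0],[2.4,[0,0,0],0],[2.4,[0,0,0],0]])

```text
t: 14.6
tool_pos: [0.4832, 0.2148, 0.0566]
tool_rot: [0.659, 3.071, 0.0]
contact_force: [-0.7, -0.1, -1.0]
opening: 0.0292
grip_force: 39.7
```

```bash
python3 leg.py b.053
```

```text
tcp [0.4832 0.2148 0.0566] R x,y,z [[-0.912, 0.41, -0.0], [0.41, 0.912, 0.0], [0.001, 0.0, -1.0]]
b.053 [ 0.12 -0.03  0.36]
```

Call:
send_rows(rows=[[2.4,[0,0,0.2],0],[2.4,[0,0,0.1],0],[2.4,[0,0,0.1],0],[2.4,[0,0,0],0],[2.4,[0,0,0],0]])

```text
t: 15.22
tool_pos: [0.4831, 0.2147, 0.0531]
tool_rot: [-0.659, -3.072, 0.0]
contact_force: [-2.9, -1.3, 6.0]
opening: 0.0291
grip_force: 40.3
```

Call:
send_rows(rows=[[2.4,[0,0,0.1],0],[2.4,[0,0,0],0],[2.4,[0,0,0],0]])

```text
t: 15.6
tool_pos: [0.4833, 0.2147, 0.053]
tool_rot: [-0.659, -3.071, 0.001]
contact_force: [-5.3, -2.0, 10.1]
opening: 0.0293
grip_force: 41.0
```

Blue is home (floor contact at 0.053). Release, then go to yellow in the green dock.

Call:
send_rows(rows=[[2.4,[0,0,-0.2],0],[4.5,[0,0,0],0],[8.5,[0,0,0],0],[8.5,[0,0,0],0],[8.5,[0,0,0],0],[8.5,[0,0,-1.0],0],[8.5,[0,0,-2.5],0],[8.5,[0,0,-4.0],0],[8.5,[0,0,-4.2],0],[8.5,[0,0,0],0]])

```text
t: 16.85
tool_pos: [0.4859, 0.2155, 0.1761]
tool_rot: [0.657, 3.063, 0.007]
contact_force: [0.0, 0.7, 0.4]
opening: 0.085
grip_force: 0.0
```

Call:
send_rows(rows=[[8.5,[-1.0,-2.5,0],0],[8.5,[-1.9,-4.7,0],0],[8.5,[-1.9,-4.7,0],0],[8.5,[-1.9,-4.7,0],0],[8.5,[-1.9,-4.7,0],0],[8.5,[-1.9,-4.7,0],0],[8.5,[-1.9,-4.7,0],0],[8.5,[-1.9,-4.7,0],0],[8.5,[-1.7,-4.2,0],0],[8.5,[0,0,0],0]])

```text
t: 18.1
tool_pos: [0.4657, -0.2143, 0.1697]
tool_rot: [-0.666, -3.069, -0.0]
contact_force: [-0.1, -0.1, -0.6]
opening: 0.0846
grip_force: 0.0
```

Call:
send_rows(rows=[[8.5,[0,0,0],0],[8.5,[0,0,0],0]])

```text
t: 18.35
tool_pos: [0.4664, -0.2109, 0.1699]
tool_rot: [-0.657, -3.072, -0.001]
contact_force: [0.1, -0.8, -0.6]
opening: 0.0848
grip_force: 0.0
```

```bash
python3 leg.py g.052;python3 - <<'E'
from station import ctrl
import cv2
e=ctrl.get_image("scene")
cv2.imwrite("pics/p3.png",cv2.resize(e["frame"][130:300,180:440],None,fx=2.5,fy=2.5)[:,:,::-1])
E
```

```text
tcp [ 0.4664 -0.2109  0.1699] R x,y,z [[-0.913, 0.409, 0.001], [0.409, 0.913, 0.0], [-0.001, 0.001, -1.0]]
g.052 [ 0.05 -0.09 11.79]
```

View pics/p3.png

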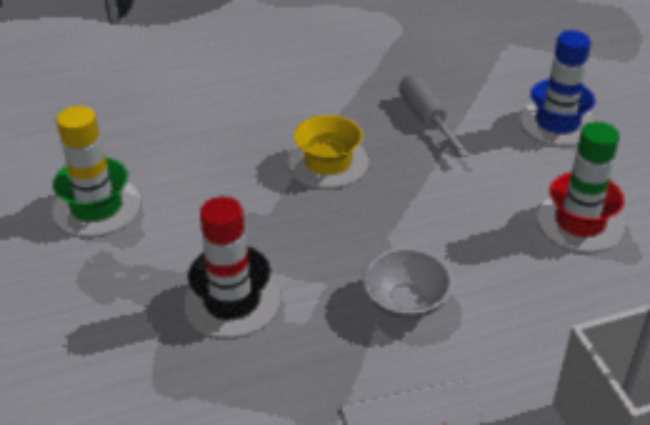

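Blue stands home at (563,90), and the yellow dock at (328,145) is empty. Grasping yellow.

Call:
send_rows(rows=[[8.5,[0,0,3.0],0],[8.5,[0,0,3.0],0],[8.5,[0,0,3.0],0],[8.5,[0,0,1.8],0],[8.5,[0,0,1.0],0],[8.5,[0,0,0],0],[2.4,[0,0,0],0],[2.4,[0,0,0],0],[2.4,[0,0,0],0],[2.4,[0,0,0],0]])

```text
t: 19.65
tool_pos: [0.4669, -0.2124, 0.0531]
tool_rot: [0.659, 3.07, -0.001]
contact_force: [-0.2, -0.2, 2.2]
opening: 0.0289
grip_force: 39.4
```

Call:
send_rows(rows=[[2.4,[0,0,0],0],[2.4,[0,0,0],0],[2.4,[0,0,-1.0],0],[2.4,[0,0,-2.0],0],[2.4,[0,0,-3.0],0],[2.4,[0,0,-3.0],0],[2.4,[0,0,-3.0],0],[2.4,[0,0,0],0],[2.4,[0,0,0],0]])

```text
t: 20.78
tool_pos: [0.4657, -0.2116, 0.1708]
tool_rot: [-0.659, -3.07, -0.001]
contact_force: [0.2, 0.3, -1.6]
opening: 0.0292
grip_force: 39.5
```

```bash
python3 leg.py y.17
```

```text
tcp [ 0.4657 -0.2116  0.1708] R x,y,z [[-0.912, 0.41, 0.002], [0.41, 0.912, 0.0], [-0.002, 0.001, -1.0]]
y.17 [ 8.01 18.61  0.1 ]
```

Call:
send_rows(rows=[[2.4,[0.6,1.4,0],0],[2.4,[1.3,3.0,0],0],[2.4,[1.3,3.0,0],0],[2.4,[1.3,3.0,0],0],[2.4,[1.3,3.0,0],0],[2.4,[1.2,2.8,0],0],[2.4,[0.7,1.6,0],0],[2.4,[0.3,0.8,0],0],[2.4,[0,0,0],0],[2.4,[0,0,0],0]])

```text
t: 22.02
tool_pos: [0.4698, -0.0102, 0.1722]
tool_rot: [-0.66, -3.071, 0.001]
contact_force: [-0.2, -1.2, -1.1]
opening: 0.0286
grip_force: 39.6
```

Call:
send_rows(rows=[[2.4,[0,0,2.5],0],[2.4,[0,0,3.0],0],[2.4,[0,0,2.5],0],[2.4,[0,0,1.5],0],[2.4,[0,0,1.0],0],[2.4,[0,0,0.6],0],[2.4,[0,0,0.3],0],[2.4,[0,0,0.2],0],[2.4,[0,0,0],0],[2.4,[0,0,0],0]])

```text
t: 23.28
tool_pos: [0.4701, -0.0096, 0.0567]
tool_rot: [0.659, 3.071, 0.0]
contact_force: [-0.9, -0.0, -1.0]
opening: 0.029
grip_force: 39.6
```

Call:
send_rows(rows=[[2.4,[0,0,0.1],0],[2.4,[0,0,0.1],0],[2.4,[0,0,0.1],0],[2.4,[0,0,0],0],[2.4,[0,0,0],0]])

```text
t: 23.9
tool_pos: [0.4698, -0.0096, 0.0533]
tool_rot: [-0.659, -3.072, 0.0]
contact_force: [0.2, 0.1, -1.2]
opening: 0.0291
grip_force: 39.6
```

Call:
send_rows(rows=[[2.4,[0,0,0.1],0],[2.4,[0,0,0.1],0],[2.4,[0,0,0],0],[2.4,[0,0,0],0]])

```text
t: 24.4
tool_pos: [0.4702, -0.0098, 0.053]
tool_rot: [-0.659, -3.072, 0.0]
contact_force: [-5.5, 0.7, 11.0]
opening: 0.0293
grip_force: 40.6
```

Yellow is home. Release, then on to green in the red dock (tool shift −5.7, 21.7).

Call:
send_rows(rows=[[2.4,[0,0,-0.2],0],[4.5,[0,0,0],0],[8.5,[0,0,0],0],[8.5,[0,0,0],0],[8.5,[0,0,0],0],[8.5,[0,0,-1.0],0],[8.5,[0,0,-2.5],0],[8.5,[0,0,-4.0],0],[8.5,[0,0,-4.2],0],[8.5,[0,0,0],0]])

```text
t: 25.65
tool_pos: [0.4727, -0.0101, 0.1757]
tool_rot: [0.657, 3.062, 0.001]
contact_force: [-0.2, -0.0, -0.6]
opening: 0.0847
grip_force: 0.0
```

Call:
send_rows(rows=[[8.5,[-0.7,2.7,0],0],[8.5,[-1.2,4.5,0],0],[8.5,[-1.2,4.5,0],0],[8.5,[-1.2,4.5,0],0],[8.5,[-0.9,3.5,0],0],[8.5,[-0.5,2.0,0],0],[8.5,[0,0,0],0],[8.5,[0,0,0],0]])

```text
t: 26.65
tool_pos: [0.6101, 0.1644, 0.1696]
tool_rot: [-0.659, -3.07, 0.001]
contact_force: [-0.1, -1.1, 0.3]
opening: 0.085
grip_force: 0.0
```

```bash
python3 leg.py r.052;python3 - <<'E'
from station import ctrl
import cv2
e=ctrl.get_image("scene")
cv2.imwrite("pics/p4.png",cv2.resize(e["frame"][130:300,180:440],None,fx=2.5,fy=2.5)[:,:,::-1])
E
```

```text
tcp [0.6101 0.1644 0.1696] R x,y,z [[-0.912, 0.41, 0.001], [0.41, 0.912, -0.001], [-0.001, -0.0, -1.0]]
r.052 [ 0.02  0.07 11.76]
```

View pics/p4.png

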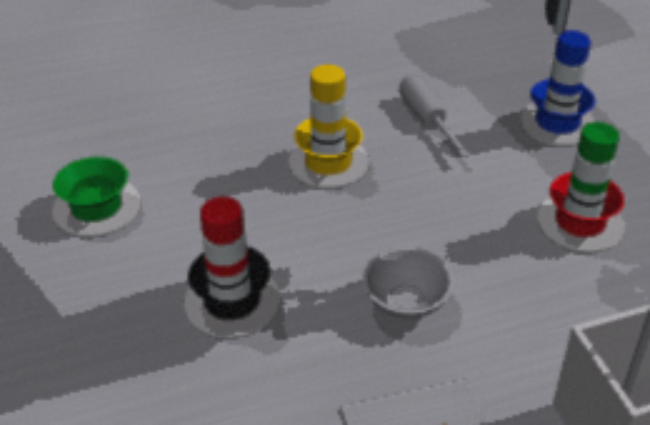

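Yellow stands home at (328,120), and the green dock at (90,190) is empty. Grasping green.

Call:
send_rows(rows=[[8.5,[0,0,3.0],0],[8.5,[0,0,3.0],0],[8.5,[0,0,3.0],0],[8.5,[0,0,1.8],0],[8.5,[0,0,1.0],0],[8.5,[0,0,0],0],[2.4,[0,0,0],0],[2.4,[0,0,0],0],[2.4,[0,0,0],0],[2.4,[0,0,0],0]])

```text
t: 27.95
tool_pos: [0.6114, 0.1649, 0.0531]
tool_rot: [0.659, 3.071, 0.001]
contact_force: [0.4, -0.6, 2.5]
opening: 0.0289
grip_force: 39.4
```

Call:
send_rows(rows=[[2.4,[0,0,0],0],[2.4,[0,0,0],0],[2.4,[0,0,-1.0],0],[2.4,[0,0,-2.0],0],[2.4,[0,0,-3.0],0],[2.4,[0,0,-3.0],0],[2.4,[0,0,-3.0],0],[2.4,[0,0,0],0],[2.4,[0,0,0],0]])

```text
t: 29.08
tool_pos: [0.6102, 0.1648, 0.1715]
tool_rot: [-0.659, -3.071, 0.001]
contact_force: [-0.0, -0.2, -1.4]
opening: 0.0292
grip_force: 39.5
```

```bash
python3 leg.py g.17
```

```text
tcp [0.6102 0.1648 0.1715] R x,y,z [[-0.912, 0.41, 0.001], [0.41, 0.912, -0.001], [-0.001, -0.0, -1.0]]
g.17 [ -2.24 -40.25   0.17]
```

Call:
send_rows(rows=[[2.4,[-0.1,-2.0,0],0],[2.4,[-0.2,-4.0,0],0],[2.4,[-0.2,-4.2,0],0],[2.4,[-0.3,-4.2,0],0],[2.4,[-0.3,-4.2,0],0],[2.4,[-0.3,-4.2,0],0],[2.4,[-0.3,-4.2,0],0],[2.4,[-0.2,-4.2,0],0],[2.4,[-0.2,-4.0,0],0],[2.4,[-0.1,-3.0,0],0]])

```text
t: 30.32
tool_pos: [0.4718, -0.194, 0.1706]
tool_rot: [-0.661, -3.068, -0.001]
contact_force: [-0.4, 1.0, -0.7]
opening: 0.0287
grip_force: 39.6
```

Call:
send_rows(rows=[[2.4,[0,-2.0,0],0],[2.4,[0,0,0],0],[2.4,[0,0,0],0],[2.4,[0,0,0],0]])

```text
t: 30.82
tool_pos: [0.4659, -0.2101, 0.1719]
tool_rot: [-0.658, -3.071, -0.001]
contact_force: [0.6, 0.3, -0.3]
opening: 0.0292
grip_force: 39.7
```

```bash
python3 leg.py g.053
```

```text
tcp [ 0.4659 -0.2101  0.1719] R x,y,z [[-0.912, 0.409, 0.001], [0.409, 0.912, 0.0], [-0.001, 0.001, -1.0]]
g.053 [-0.03 -0.15 11.89]
```

Call:
send_rows(rows=[[2.4,[0,-0.1,2.5],0],[2.4,[0,0,3.0],0],[2.4,[0,0,2.5],0],[2.4,[0,0,1.5],0],[2.4,[0,0,1.0],0],[2.4,[0,0,0.6],0],[2.4,[0,0,0.3],0],[2.4,[0,0,0.2],0],[2.4,[0,0,0],0],[2.4,[0,0,0],0]])

```text
t: 32.08
tool_pos: [0.4657, -0.2118, 0.0567]
tool_rot: [0.659, 3.071, -0.0]
contact_force: [0.4, 0.3, -0.9]
opening: 0.0291
grip_force: 39.7
```

Call:
send_rows(rows=[[2.4,[0,0,0.1],0],[2.4,[0,0,0.1],0],[2.4,[0,0,0.1],0],[2.4,[0,0,0],0],[2.4,[0,0,0],0]])

```text
t: 32.7
tool_pos: [0.4655, -0.2117, 0.0533]
tool_rot: [-0.659, -3.072, -0.0]
contact_force: [-0.2, 0.4, 0.1]
opening: 0.0292
grip_force: 39.7
```

Call:
send_rows(rows=[[2.4,[0,0,0.1],0],[2.4,[0,0,0],0],[2.4,[0,0,0],0]])

```text
t: 33.08
tool_pos: [0.4658, -0.2118, 0.0531]
tool_rot: [0.659, 3.072, -0.0]
contact_force: [-2.7, 1.4, 5.1]
opening: 0.0293
grip_force: 40.1
```

Green is home. Release, then to red in the spare dock (−9.2, 13.2).

Call:
send_rows(rows=[[2.4,[0,0,-0.1],0],[4.5,[0,0,0],0],[8.5,[0,0,0],0],[8.5,[0,0,0],0],[8.5,[0,0,0],0],[8.5,[0,0,-1.0],0],[8.5,[0,0,-2.5],0],[8.5,[0,0,-4.0],0],[8.5,[0,0,-4.2],0],[8.5,[0,0,0],0]])

```text
t: 34.33
tool_pos: [0.4681, -0.2132, 0.1759]
tool_rot: [0.657, 3.063, -0.005]
contact_force: [0.5, 0.0, 0.7]
opening: 0.085
grip_force: 0.0
```

Call:
send_rows(rows=[[8.5,[-1.4,2.0,0],0],[8.5,[-2.5,3.6,0],0],[8.5,[-2.5,3.6,0],0],[8.5,[-1.8,2.6,0],0],[8.5,[-1.0,1.4,0],0],[8.5,[0,0,0],0],[8.5,[0,0,0],0]])

```text
t: 35.2
tool_pos: [0.6028, -0.1296, 0.17]
tool_rot: [-0.66, -3.071, 0.0]
contact_force: [-0.0, -0.5, 0.3]
opening: 0.0855
grip_force: 0.0
```

```bash
python3 leg.py s.052;python3 - <<'E'
from station import ctrl
import cv2
e=ctrl.get_image("scene")
cv2.imwrite("pics/p5.png",cv2.resize(e["frame"][130:300,180:440],None,fx=2.5,fy=2.5)[:,:,::-1])
E
```

```text
tcp [ 0.6028 -0.1296  0.17  ] R x,y,z [[-0.912, 0.411, 0.001], [0.411, 0.912, -0.0], [-0.001, -0.0, -1.0]]
s.052 [-0.08  0.15 11.8 ]
```

View pics/p5.png

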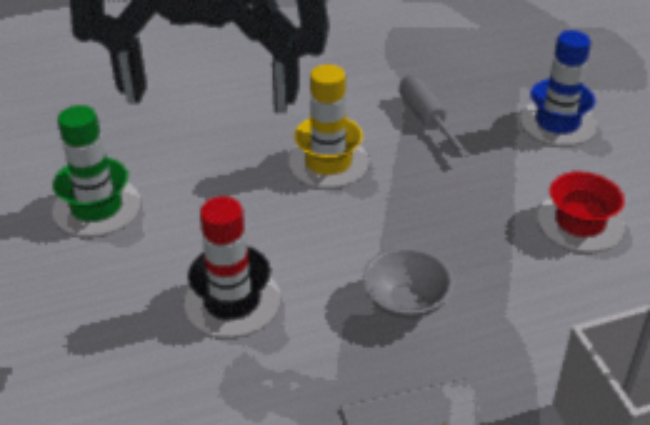

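Green stands home at (85,165), and the red dock at (585,205) is empty. Grasping red.

Call:
send_rows(rows=[[8.5,[-0.1,0.1,3.0],0],[8.5,[0,0,3.0],0],[8.5,[0,0,3.0],0],[8.5,[0,0,1.8],0],[8.5,[0,0,1.0],0],[8.5,[0,0,0],0],[2.4,[0,0,0],0],[2.4,[0,0,0],0],[2.4,[0,0,0],0],[2.4,[0,0,0],0]])

```text
t: 36.5
tool_pos: [0.6053, -0.1287, 0.053]
tool_rot: [0.659, 3.071, -0.0]
contact_force: [-1.0, -0.7, 1.8]
opening: 0.0295
grip_force: 39.3
```

Call:
send_rows(rows=[[2.4,[0,0,0],0],[2.4,[0,0,0],0],[2.4,[0,0,-1.0],0],[2.4,[0,0,-2.0],0],[2.4,[0,0,-3.0],0],[2.4,[0,0,-3.0],0],[2.4,[0,0,-3.0],0],[2.4,[0,0,0],0],[2.4,[0,0,0],0]])

```text
t: 37.62
tool_pos: [0.6044, -0.1283, 0.1715]
tool_rot: [-0.659, -3.071, -0.0]
contact_force: [-0.4, -0.6, -1.1]
opening: 0.029
grip_force: 39.5
```

```bash
python3 leg.py r.17
```

```text
tcp [ 0.6044 -0.1283  0.1715] R x,y,z [[-0.912, 0.41, 0.001], [0.41, 0.912, -0.0], [-0.001, 0.0, -1.0]]
r.17 [11.52 26.98  0.16]
```

Call:
send_rows(rows=[[2.4,[0.7,1.6,0],0],[2.4,[1.4,3.3,0],0],[2.4,[1.6,3.7,0],0],[2.4,[1.6,3.7,0],0],[2.4,[1.6,3.7,0],0],[2.4,[1.6,3.7,0],0],[2.4,[1.4,3.4,0],0],[2.4,[1.0,2.4,0],0],[2.4,[0.6,1.5,0],0],[2.4,[0,0,0],0]])

```text
t: 38.88
tool_pos: [0.6101, 0.1659, 0.1713]
tool_rot: [-0.656, -3.071, 0.001]
contact_force: [-0.3, -0.2, -1.5]
opening: 0.0293
grip_force: 39.6
```

Call:
send_rows(rows=[[2.4,[0,0,0],0],[2.4,[0,0,0],0]])

```text
t: 39.12
tool_pos: [0.6109, 0.1639, 0.1723]
tool_rot: [-0.661, -3.071, 0.0]
contact_force: [0.2, 0.7, -1.1]
opening: 0.0291
grip_force: 39.6
```

```bash
python3 leg.py r.053
```

```text
tcp [0.6109 0.1639 0.1723] R x,y,z [[-0.911, 0.411, 0.0], [0.411, 0.911, -0.0], [-0.0, -0.0, -1.0]]
r.053 [ 0.13  0.06 11.93]
```

Call:
send_rows(rows=[[2.4,[0.1,0,2.5],0],[2.4,[0,0,3.0],0],[2.4,[0,0,2.5],0],[2.4,[0,0,1.5],0],[2.4,[0,0,1.0],0],[2.4,[0,0,0.6],0],[2.4,[0,0,0.3],0],[2.4,[0,0,0.2],0],[2.4,[0,0,0],0],[2.4,[0,0,0],0]])

```text
t: 40.38
tool_pos: [0.6102, 0.1653, 0.0568]
tool_rot: [0.659, 3.071, 0.0]
contact_force: [-0.2, -0.0, -1.3]
opening: 0.0288
grip_force: 39.6
```

Call:
send_rows(rows=[[2.4,[0,0,0.1],0],[2.4,[0,0,0.1],0],[2.4,[0,0,0.1],0],[2.4,[0,0,0],0],[2.4,[0,0,0],0]])

```text
t: 41.0
tool_pos: [0.6099, 0.1653, 0.0533]
tool_rot: [-0.659, -3.072, 0.0]
contact_force: [1.0, -0.2, -1.5]
opening: 0.029
grip_force: 39.6
```

Call:
send_rows(rows=[[2.4,[0,0,0.1],0],[2.4,[0,0,0],0],[2.4,[0,0,0],0]])

```text
t: 41.38
tool_pos: [0.6102, 0.1653, 0.053]
tool_rot: [0.659, 3.071, 0.0]
contact_force: [-2.4, 0.4, 5.6]
opening: 0.029
grip_force: 40.2
```

Red is home. Release, move up and clear.

Call:
send_rows(rows=[[2.4,[0,0,-0.1],0],[4.5,[0,0,0],0],[8.5,[0,0,0],0],[8.5,[0,0,0],0],[8.5,[0,0,0],0],[8.5,[0,0,-1.0],0],[8.5,[0,0,-2.5],0],[8.5,[0,0,-4.0],0],[8.5,[0,0,-4.5],0],[8.5,[0,0,-3.0],0]])

```text
t: 42.62
tool_pos: [0.6109, 0.1654, 0.2072]
tool_rot: [0.658, 3.068, 0.002]
contact_force: [-0.6, -0.6, -0.2]
opening: 0.0848
grip_force: 0.0
```

Call:
send_rows(rows=[[8.5,[3.0,3.0,0],0],[8.5,[4.0,4.0,0],0],[8.5,[4.0,4.0,0],0],[8.5,[4.0,4.0,0],0],[8.5,[2.0,2.0,0],0],[8.5,[0,0,0],0],[8.5,[0,0,0],0],[8.5,[0,0,0],0]])

```text
t: 43.62
tool_pos: [0.5253, 0.389, 0.2035]
tool_rot: [0.662, 3.071, -0.0]
contact_force: [0.9, 0.0, -0.4]
opening: 0.0847
grip_force: 0.0
```

```bash
python3 - <<'E'
from station import ctrl
import cv2,numpy as np
from h import *
from leg import D
e=ctrl.get_image("scene");d=ctrl.get_image("top")
cv2.imwrite("pics/end.png",cv2.resize(e["frame"][130:300,180:440],None,fx=2.5,fy=2.5)[:,:,::-1])
P=cloud(d).reshape(-1,3);F=d["frame"].reshape(-1,3)
for k,c in D.items():
    m=(P[:,2]>.085)&(P[:,2]<.11)&(np.hypot(P[:,0]-c[0],P[:,1]-c[1])<.03)
    if m.any(): print(k,P[m].mean(0).round(4),np.percentile(P[m][:,2],90).round(4),np.median(F[m],0))
    else: print(k,"empty")
E
```

```text
r [0.6088 0.1634 0.0948] 0.0968 [161.  47.  51.]
b [0.4824 0.2128 0.0947] 0.0966 [ 43.  63. 156.]
y [ 0.4686 -0.0091  0.0954] 0.0971 [145. 125.  50.]
g [ 0.4643 -0.2094  0.0949] 0.0972 [39. 93. 49.]
s empty
```

View pics/end.png

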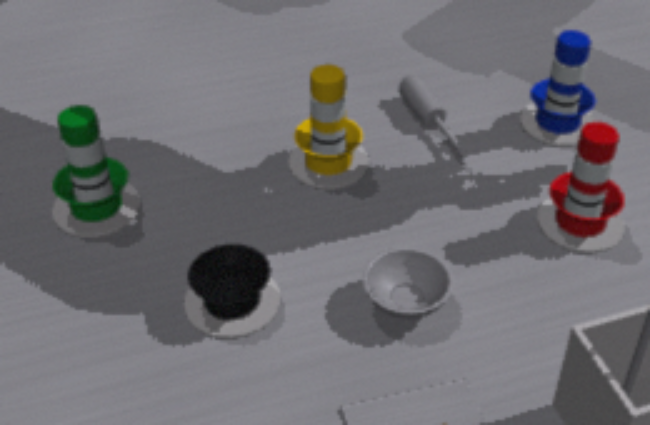

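All four stand home in their own docks, with cap tops at about 96 mm, and the spare dock at (230,280) is empty.

```bash
python3 -c "
from station import ctrl
print(ctrl.finish_job())"
```

```text
the job is handed in; nothing more can be done
None
```

Job handed in at about 44 s: the last images show each cartridge upright and fully home in the dock of its own colour with the black dock empty, though the hand-in returned no verdict.

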